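# Pack the doming caddy

### The job

Pack the doming kit into the wooden caddy: the brass dapping cube in the blue tray, the large ball punch in the yellow tray, the small ball punch in the white tray and the round red-lidded tin in the black tray. Put each right way up as it stands or lies now, flat on the floor near the middle of its tray, the punches lying lengthwise; set them down rather than dropping them. The green-lidded tin and the dark pointed centre punch do not belong to the kit: leave them where they are.

Things in the scene. Friction and masses are not known exactly. Their poses are not given: they have to be found in the camera images.
- brass_cube: solid brass dapping cube with round hollows in its faces, 48 x 48 x 48 mm, 0.7 to 0.95 kg, standing on one face, sides along its x and y. Origin: centre of its underside. z up as it stands now
- large_punch: larger of two bright steel ball punches (plain grey shank, white shiny ball at one end), lying flat, 73 mm long along its y, 15 mm wide along x, 15 mm high; it does not roll. The shank, the part to grip, spans y = -26 to +37 mm; grip it near y = +5 mm. Origin: centre of its underside. z up as it stands now
- small_punch: smaller of the two bright steel ball punches, thinner and with a smaller ball, lying flat, 71 mm long along its y, 10 mm wide along x, 10 mm high; it does not roll. The shank spans y = -27 to +35 mm; grip it near y = +4 mm. Origin: centre of its underside. z up as it stands now
- red_tin: round tin with a red lid and whitish base, 51 mm across, 22 mm high, lid fixed, about 60 g. Origin: centre of its underside. z up as it stands now
- green_tin: LEAVE ALONE. Round tin with a green lid, 65 mm across, 28 mm high. Origin: centre of its underside. z up as it stands now
- centre_punch: LEAVE ALONE. Dark grey octagonal centre punch with a pointed end and no ball, 100 mm long along its y, 9 mm thick, lying flat. Origin: centre of its underside. z up as it stands now
- blue_tray: shallow open blue tray for the brass cube; one of four equal fixed trays, 2 x 2 in a fixed wooden caddy (166 x 226 mm, frame 13 mm high, 6 thick). Outside 76 (x) x 106 (y, long) x 7 mm high, inside 70 x 100, 4 deep. Origin: centre of its underside, 4 mm above the bench; inner floor 3 mm above origin. Neighbour centres 77 mm (x) and 107 mm (y) apart
- yellow_tray: shallow open yellow tray for the large ball punch; one of four equal fixed trays, 2 x 2 in a fixed wooden caddy (166 x 226 mm, frame 13 mm high, 6 thick). Outside 76 (x) x 106 (y, long) x 7 mm high, inside 70 x 100, 4 deep. Origin: centre of its underside, 4 mm above the bench; inner floor 3 mm above origin. Neighbour centres 77 mm (x) and 107 mm (y) apart
- white_tray: shallow open white tray for the small ball punch; one of four equal fixed trays, 2 x 2 in a fixed wooden caddy (166 x 226 mm, frame 13 mm high, 6 thick). Outside 76 (x) x 106 (y, long) x 7 mm high, inside 70 x 100, 4 deep. Origin: centre of its underside, 4 mm above the bench; inner floor 3 mm above origin. Neighbour centres 77 mm (x) and 107 mm (y) apart
- black_tray: shallow open black tray for the red-lidded tin; one of four equal fixed trays, 2 x 2 in a fixed wooden caddy (166 x 226 mm, frame 13 mm high, 6 thick). Outside 76 (x) x 106 (y, long) x 7 mm high, inside 70 x 100, 4 deep. Origin: centre of its underside, 4 mm above the bench; inner floor 3 mm above origin. Neighbour centres 77 mm (x) and 107 mm (y) apart

How it is judged (in metres and radians):
At the end, for the whole second after the job is handed in: Each kit piece rests right way up (0.12 rad) on the floor of its own tray (0.5 to 7 mm above tray origin), within 20 mm of centre across (tray x) and 28 mm along (y), punches within 0.4 rad of lengthwise, at rest; green tin and centre punch within 20 mm of their start (x of brass_cube in the frame of blue_tray between -0.02 and 0.02 m and y of brass_cube in the frame of blue_tray between -0.028 and 0.028 m and z of brass_cube in the frame of blue_tray between 0.0005 and 0.007 m and angle between each of brass_cube, large_punch, small_punch, red_tin's own z axis and vertical below 0.12 rad and linear speed of each of brass_cube, large_punch, small_punch, red_tin below 0.02 m/s and x of large_punch in the frame of yellow_tray between -0.02 and 0.02 m and y of large_punch in the frame of yellow_tray between -0.028 and 0.028 m and z of large_punch in the frame of yellow_tray between 0.0005 and 0.007 m and angle between the y axis of large_punch and the y axis of yellow_tray, either way round below 0.4 rad and x of small_punch in the frame of white_tray between -0.02 and 0.02 m and y of small_punch in the frame of white_tray between -0.028 and 0.028 m and z of small_punch in the frame of white_tray between 0.0005 and 0.007 m and angle between the y axis of small_punch and the y axis of white_tray, either way round below 0.4 rad and x of red_tin in the frame of black_tray between -0.02 and 0.02 m and y of red_tin in the frame of black_tray between -0.028 and 0.028 m and z of red_tin in the frame of black_tray between 0.0005 and 0.007 m and distance of each of green_tin, centre_punch from where it was at the start of the episode below 0.02 m); the robot touches nothing.
It fails at once if a kit piece is dropped or thrown (faster than 0.6 m/s while no finger holds it, a fall of about 18 mm) ((linear speed of brass_cube above 0.6 m/s and contact force between brass_cube and the fingers below 0.02 N) or (linear speed of large_punch above 0.6 m/s and contact force between large_punch and the fingers below 0.02 N) or (linear speed of small_punch above 0.6 m/s and contact force between small_punch and the fingers below 0.02 N) or (linear speed of red_tin above 0.6 m/s and contact force between red_tin and the fingers below 0.02 N)).
It fails at once if the green tin is moved by more than 20 mm (distance of green_tin from where it was at the start of the episode above 0.02 m).
It fails at once if the centre punch is moved by more than 20 mm (distance of centre_punch from where it was at the start of the episode above 0.02 m).
It also fails if it takes over 90 s, if anything falls off the work surface, if the arm or the gripper's body presses on something with over 40 N, if the wrist force passes 120 N, or if a joint passes its speed limit or range.

### The arm

A 6-joint arm with a two-finger parallel gripper is mounted at the origin on a cart in front of the work surface, level with it; the furniture and walls round the work are solid. World frame = base frame: x ahead of the robot, y to its left, z up, the work surface at z = 0. Lengths are in mm, angles in degrees, forces in N, time in s.
With the tool pointing down it reaches from about 325 to 925 mm from the base axis. Payload 3.1 kg.
Tool frame: the origin (TCP) lies at the very end of the fingers, on their centre line; the grasp point (between the pads) lies grasp_offset behind it (grasp_offset is the distance from the TCP to the grasp point, in mm); z points along the fingers, y is the line along which they close (so a half turn about z gives the same grasp; the last joint's range is limited). The gripper opens to 85 mm and grips with 20 to 120 N. Pads are 22 mm wide; open, the fingers measure 114 mm over their backs; the gripper's body (76 mm by 85 mm) begins 54 mm behind the grasp point. The pads swing forward as they close: fully open they stand 13 mm farther back than shut.
Start: joints at [64.103, 12.427, 92.441, -0, 75.132, -6.429], TCP at [208.294, 589.282, 231.3] pointing down, gripper open.
Joint ranges: [-157.48, 157.48], [-44.54, 120.13], [17.64, 146.25], [-64.5, 244.5], [7.68, 150.69], [-147.95, 147.95]. Speed limits (degrees/s): [159.86, 159.86, 180, 180, 180, 180].

### API

Orientations are given as [roll, pitch, yaw] about the fixed x, y, z axes, in that order (R = Rz(yaw) Ry(pitch) Rx(roll)).
In Python, from station import * gives the robot as it stands. Calls block until the motion is done:
- goto(position, orientation): joint-space move of the TCP to a pose.
- move_l(position, attitude=None, speed=150): straight line of the TCP; attitude=None keeps the orientation; speed is the mean speed in mm/s.
- move_j(angles): joint-space move.
- grip(opening, squeeze=None): finger opening in mm; squeeze is the grip in N (None keeps the last); returns when the fingers have stopped.
- wait(seconds).
- solve_ik(position, orientation): joint angles nearest the present ones, or None.
- get_obs(): the state.
- get_image(name): name is "side" or "top" or "wrist"; returns the picture (400x640x3 uint8, red, green, blue); there is no depth.
- get_calibration(name): a dict with "fx", "fy", "cx", "cy" (pixels), "D" ([k1, k2, p1, p2, k3] as OpenCV has them; the pictures are not rectified), "R" (3x3) and "t" (3): a world point X has camera coordinates R X + t; the wrist camera has in their place "mount" (4x4, takes a point from camera to tool coordinates, whose origin is the TCP and whose axes are the flange's). Camera axes: x right, y down, z forward; pixel columns grow to the right and rows downward; lengths in mm; the calibration is good to about 2 mm. A picture is of the moment at which its call begins: read the wrist's pose just before it. get_calibration takes no time and is no camera call.
A pose or a line that the arm cannot do raises Unreachable and nothing moves.
- sign_off(): hands the job in; it is judged then, once.
Trained networks look in the newest picture that a camera, given by its name, has taken for a name from the list of things; names that differ only in an ending like _2 or _b are one class to them, and where a whole thing is asked for, a point or a joint stands for the part that bears it (a point fixed in the world has none). Each returns a list of dicts, best first, with "score" (0 to 1); they miss things now and then, are a little off and sometimes report something else, mostly with a low value. They report only what shows in the picture. A call takes as long as a camera call.
- spot_in(name, camera): "extent" ([centre column, centre row, width, height] in pixels, round what is visible of it).
- regions_of(name, camera): "region" (400x640 bool, what is visible of it) and "extent" ([centre column, centre row, width, height] in pixels, round what is visible of it).
The state is a dict: "t": time; "joint_pos": joint angles; "qvel": joint speeds; "effort": joint torques, N m; "tcp_pos": TCP position; "ee_rot": TCP orientation; "wrist_force": force on the tool from outside, world axes, zero at the start; "moment": the same for the moment, N m; "grip_width": finger opening in mm; "grip_force": force on a finger pad.
Only numpy, scipy, OpenCV 4.12 (cv2) and the standard library are available. Lean on these libraries where they do the work, as an engineer would, in place of code of your own. Each camera call takes 0.05 s, during which the arm holds its last target. There are 200 camera calls.

## Working session

There is one attempt and no reset: what is moved stays moved. The work goes in short steps, each a Python script; the robot and the scene stay as the last script left them, time stands still between calls to the robot, and variables do not carry over. Pictures are saved under pics/ and viewed, at most 14 in all, crops included, and the job is handed in when it is done.

```bash
mkdir -p pics; ls; python3 - <<'E'
from station import *
import cv2
for n in ("top","side"):
    im=get_image(n); cv2.imwrite(f"pics/{n}0.png",im[:,:,::-1])
    c=get_calibration(n); print(n,{k:(v.tolist() if hasattr(v,'tolist') else v) for k,v in c.items()})
    if n=="top":
        for o in "brass_cube large_punch small_punch red_tin green_tin centre_punch blue_tray yellow_tray white_tray black_tray".split():
            print(o,[(round(d["score"],2),[round(float(x)) for x in d["extent"]]) for d in spot_in(o,n)][:3])
print(get_calibration("wrist")); print(get_obs())
E
```

```text
pics
top {'fx': 451.9822301060265, 'fy': 451.9822301060265, 'cx': 323.5920078807227, 'cy': 198.05838954186234, 'D': [-0.11534604972123702, 0.0, 0.0, 0.0, 0.0], 'R': [[-0.014389629099352859, -0.9998831330264241, 0.005163222215394652], [-0.9930386419977659, 0.013687006166469472, -0.11699111659195212], [0.11690677513991979, -0.006810737952785505, -0.9931195395192477]], 't': [163.76362515403548, 524.1436611349043, 924.2959753724508]}
brass_cube [(0.71, [357, 199, 30, 31]), (0.67, [412, 203, 17, 33])]
large_punch [(0.66, [349, 251, 11, 33])]
small_punch []
red_tin [(0.7, [377, 162, 24, 25]), (0.66, [223, 255, 42, 52])]
green_tin [(0.87, [332, 152, 28, 33]), (0.29, [395, 246, 9, 17])]
centre_punch [(0.62, [412, 202, 19, 39])]
blue_tray [(0.96, [259, 250, 44, 51]), (0.35, [379, 164, 25, 24])]
yellow_tray [(0.8, [223, 253, 39, 53])]
white_tray [(0.56, [221, 204, 38, 50])]
black_tray [(0.61, [256, 200, 42, 48])]
side {'fx': 456.73076095742937, 'fy': 456.73076095742937, 'cx': 318.3288176186129, 'cy': 204.97290956478437, 'D': [0.009071560014639816, 0.0, 0.0, 0.0, 0.0], 'R': [[0.9916544888075047
[... 755 characters left out ...]
     1.00000000e+00]])}
{'t': 0.6, 'joint_pos': array([ 6.41022144e+01,  1.24247805e+01,  9.24386719e+01,  3.92558456e-04,
        7.51339720e+01, -6.43022393e+00]), 'qvel': array([-0.02391995,  0.00658698, -0.02228643,  0.08187616, -0.02919204,
       -0.05420345]), 'effort': array([-5.37561675e-05, -3.96595144e+01, -3.04024208e+01, -1.84990117e-04,
        1.24680548e-03,  7.01413754e-06]), 'tcp_pos': array([208.30049434, 589.29326245, 231.35060095]), 'ee_rot': array([ 1.79997398e+02, -8.85840755e-05,  1.60532338e+02]), 'wrist_force': array([ 0.0486133 ,  0.06256426, -0.5960481 ]), 'moment': array([-0.03183966, -0.01635931,  0.02586375]), 'grip_force': 0.0, 'grip_width': 85.68996704031203}
```

View pics/top0.png

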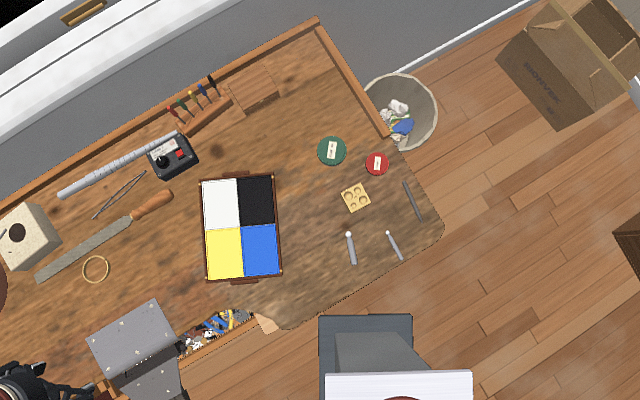

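The top view shows the trays at white (221,203), black (256,201), yellow (224,252) and blue (260,250). The cube is at (356,198), the large punch at (351,248) with its ball up, the small punch at (395,245), and the red tin at (377,163). The green tin is at (332,151) and the dark centre punch at (412,200).

```bash
cat > h.py <<'E'
from station import *
import numpy as np, cv2
from scipy.spatial.transform import Rotation as Ro
def cam(name,obs=None):
    c=get_calibration(name); K=np.array([[c["fx"],0,c["cx"]],[0,c["fy"],c["cy"]],[0,0,1]]); D=np.array(c["D"],float)
    if "mount" in c:
        T=np.eye(4);T[:3,:3]=Ro.from_euler("xyz",obs["ee_rot"],degrees=True).as_matrix();T[:3,3]=obs["tcp_pos"]
        T=T@np.array(c["mount"]); R=T[:3,:3].T; t=-R@T[:3,3]
    else: R=np.array(c["R"]);t=np.array(c["t"])
    return K,D,R,t
def world(px,z,C):
    K,D,R,t=C
    u=cv2.undistortPoints(np.array(px,float).reshape(-1,1,2),K,D)[:,0]
    d=np.c_[u,np.ones(len(u))]@R; o=-R.T@t
    return o+d*((z-o[2])/d[:,2])[:,None]
def snap(fn=None):
    o=get_obs(); im=get_image("wrist")
    if fn: cv2.imwrite(f"pics/{fn}.png",im[:,:,::-1])
    return im,cam("wrist",o)
E
python3 - <<'E'
from h import *
C=cam("top")
for n,p,z in [("white",(221,203),7),("black",(256,201),7),("yellow",(224,252),7),("blue",(260,250),7),("cube",(356,198),48),("Lball",(349,235),8),("Lend",(353,263),8),("Sball",(388,233),5),("Send",(401,258),5),("red",(377,163),22),("green",(332,151),28),("c1",(405,183),5),("c2",(420,219),5)]:
    print(n,world([p],z,C)[0].round())
E
cat > look.py <<'E'
from h import *
import sys
goto([float(a) for a in sys.argv[1:4]],[180,0,float(sys.argv[4])]); im,_=snap(sys.argv[5]); print(get_obs()["joint_pos"].round(),get_obs()["tcp_pos"].round(1),get_obs()["t"])
E
```

```text
white [521. 379.   7.]
black [525. 303.   7.]
yellow [415. 372.   7.]
blue [419. 294.   7.]
cube [524.  89.  48.]
Lball [449. 103.   8.]
Lend [389.  96.   8.]
Sball [452.  18.   5.]
Send [397.  -8.   5.]
red [602.  40.  22.]
green [628. 137.  28.]
c1 [560. -22.   5.]
c2 [481. -52.   5.]
```

```bash
python3 -c "
from station import *
print(grasp_offset, solve_ik([500,60,250],[180,0,0]))"; python3 look.py 500 60 250 0 w1
```

```text
18.700000000000003 [-1.14737082e+00 -3.52362918e+00  1.07419670e+02 -2.54444375e-14
  7.61039588e+01  8.88526292e+01]
[ -1.  -4. 107.   0.  76.  89.] [500.   60.7 250. ] 2.8167
```

View pics/w1.png

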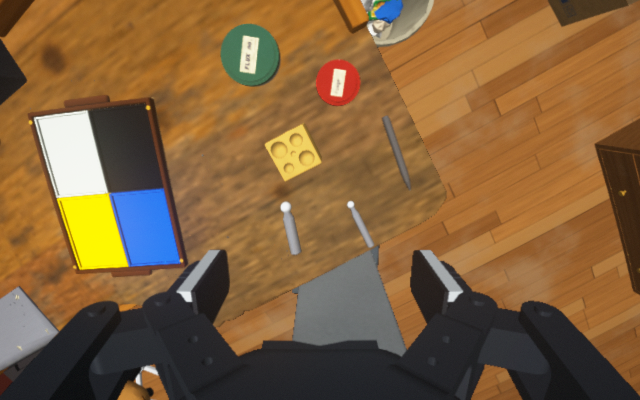

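The wrist view shows everything clearly:
- Cube top face corners at about (265,145), (303,124), (321,160), (285,181).
- Large punch from its ball (286,207) to its end (296,254).
- Small punch from (351,204) to (371,247).
- Red lid at (338,83), green lid at (250,55).
- Caddy corner pins at (36,121), (148,107), (183,261), (80,268).

```bash
python3 - <<'E'
from h import *
im,C=snap()
def W(p,z): return world(p,z,C)[:,:2]
pins=W([(36,121),(148,107),(183,261),(80,268)],13); print("pins",pins.round(1).tolist(),[np.linalg.norm(pins[i]-pins[i-1]).round() for i in range(4)])
hsv=cv2.cvtColor(im,cv2.COLOR_RGB2HSV)
def seg(m,box):
    z=np.zeros(m.shape,np.uint8);x0,y0,x1,y1=box;z[y0:y1,x0:x1]=m[y0:y1,x0:x1]
    n,l,s,c=cv2.connectedComponentsWithStats(z);k=1+np.argmax(s[1:,4]);ys,xs=np.where(l==k);return np.c_[xs,ys]
H,S,V=[hsv[:,:,i].astype(int) for i in range(3)]
for n,m,b,z in [("cube",(H>17)&(H<30)&(S>100)&(V>140),(255,115,330,190),48),("red",((H<6)|(H>174))&(S>150)&(V>90),(305,50,370,115),22),
  ("L",(S<70)&(V>60),(270,195,310,262),7),("S",(S<70)&(V>60),(340,195,378,248),5),
  ("yel",(H>25)&(H<33)&(S>200)&(V>200),(40,180,140,280),9),("blue",(H>100)&(H<125)&(S>180),(100,180,190,280),9),("white",(S<40)&(V>200),(30,100,110,200),9),("black",(V<60),(85,100,170,195),9)]:
    p=seg(m,b); w=W(p,z).astype(np.float32); print(n,len(p),cv2.minAreaRect(w))
for n,p,z in [("Lshank/ball",[(286,207),(296,254)],7),("S",[(351,204),(371,247)],5),("cube",[(265,145),(303,124),(321,160),(285,181)],48)]: print(n,W(p,z).round(1).tolist())
E
```

```text
pins [[564.1, 417.6], [576.8, 266.2], [373.8, 247.1], [359.9, 401.0]] [np.float64(205.0), np.float64(152.0), np.float64(204.0), np.float64(155.0)]
cube 1958 ((525.399169921875, 89.50276947021484), (49.910301208496094, 50.349952697753906), 25.9140682220459)
red 1224 ((601.2374267578125, 39.97471237182617), (48.61370086669922, 48.76027297973633), 0.23311419785022736)
L 550 ((420.05133056640625, 99.07369232177734), (76.24842071533203, 14.726835250854492), 10.983602523803711)
S 354 ((424.8820495605469, 6.112043380737305), (73.15313720703125, 9.579191207885742), 27.129257202148438)
yel 3525 ((412.33990478515625, 372.9158020019531), (106.64954376220703, 75.71930694580078), 4.875199794769287)
blue 3467 ((419.539306640625, 293.5160827636719), (106.6795883178711, 70.35591125488281), 4.683318138122559)
white 4180 ((519.420166015625, 381.92559814453125), (106.13563537597656, 75.6815414428711), 4.834056854248047)
black 3658 ((526.8260498046875, 304.364990234375), (105.00651550292969, 74.52033996582031), 4.858806133270264)
Lshank/ball [[449.6, 103.9], [382.5, 92.2]]
S [[453.2, 19.1], [392.0, -10.0]]
cube [[533.9, 120.5], [556.5, 78.2], [517.2, 58.6], [493.3, 99.5]]
```

Both views agree and the measured sizes match the given ones. I'll start with the cube.

```bash
cat >> h.py <<'E'
def st(tag):
    o=get_obs(); print(tag,"t",round(o["t"],1),"w",round(o["grip_width"],1),"F",round(o["grip_force"],1),"wf",o["wrist_force"].round(1),"tcp",o["tcp_pos"].round(1)); return o
def pick(x,y,yaw,z,opening,sq):
    grip(opening); goto([x,y,100],[180,0,yaw]); move_l([x,y,z+25],speed=150); move_l([x,y,z],speed=50); st("down")
    grip(0,sq); st("closed"); move_l([x,y,z+10],speed=50); move_l([x,y,100]); return st("lifted")
def place(x,y,yaw,z,extra):
    w=get_obs()["grip_width"]; goto([x,y,100],[180,0,yaw]); move_l([x,y,z+20],speed=120); move_l([x,y,z+.7],speed=30); st("set")
    wait(.2); grip(w+extra); wait(.2); st("open"); move_l([x,y,z+25],speed=60); move_l([x,y,110])
E
python3 - <<'E'
from h import *
o=pick(525.4,89.5,115.9,8,85,110)
if o["grip_width"]>40: place(419.4,295.3,94.8,15,14)
E
```

```text
down t 6.0 w 85.1 F 0.0 wf [ 0.4  1.1 -0.1] tcp [525.2  89.5   7.7]
closed t 6.5 w 46.7 F 114.5 wf [ 0.6 -0.3  4.2] tcp [526.   89.5   8.7]
lifted t 7.5 w 47.1 F 113.7 wf [-0.3 -0.5 -8.9] tcp [524.2  89.4  99. ]
set t 9.9 w 46.8 F 114.5 wf [-2.9 -1.9  0. ] tcp [419.  295.2  15.9]
open t 10.6 w 61.0 F 0.0 wf [ 0.3 -0.3  0.4] tcp [420.1 295.6  16.1]
```

```bash
python3 - <<'E'
from h import *
e=np.array([.9965,.0837])
o=pick(415.1,98.1,11,2.5,40,60)
if o["grip_width"]>8:
    p=np.array([413,372.1])-5*e; place(*p,4.8,9.5,14)
snap("w2")
E
```

```text
down t 14.4 w 39.9 F 0.0 wf [ 0.2 -0.3 -0.1] tcp [414.9  98.1   2.2]
closed t 14.8 w 13.1 F 60.4 wf [-0.3 -0.4  2.4] tcp [415.7  98.1   3. ]
lifted t 15.9 w 13.2 F 60.1 wf [ 0.5  0.6 -1.1] tcp [414.3  98.1  99.2]
set t 18.4 w 13.2 F 60.8 wf [-2.7 -1.4  4.9] tcp [407.5 371.4  10.2]
open t 19.1 w 26.7 F 0.0 wf [ 0.9  0.4 -0.9] tcp [408.1 371.7  10.1]
```

View pics/w2.png

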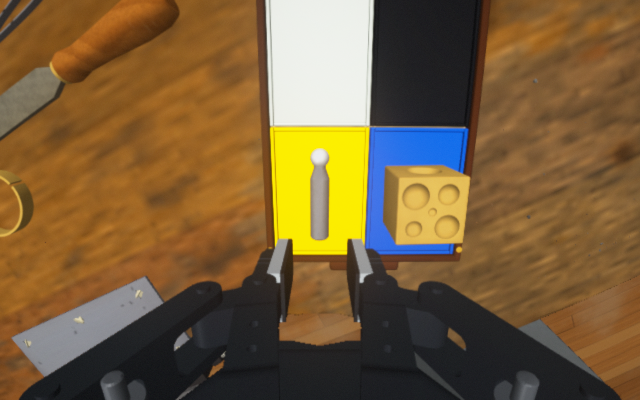

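The view shows the large punch centred and lengthwise in yellow (320,195), and the cube flat in blue (425,205), shifted in the image only by perspective. Next are the small punch and the red tin.

```bash
python3 - <<'E'
from h import *
e=np.array([.9965,.0837])
o=pick(421.3,4.3,27,2,35,60)
ok=o["grip_width"]>5
if ok:
    p=np.array([519.6,381.1])-4*e; place(*p,4.8,9,14)
    o=pick(601.2,40,94.8,7,80,40)
    if o["grip_width"]>40: place(526,304.3,94.8,14,14)
    goto([440,320,230],[180,0,4.8]); snap("w3")
E
```

```text
down t 23.3 w 35.0 F 0.0 wf [ 0.1  0.1 -0.2] tcp [421.1   4.3   1.8]
closed t 23.7 w 7.6 F 60.2 wf [-0.5 -0.5  2.7] tcp [421.8   4.2   2.5]
lifted t 24.7 w 7.8 F 59.9 wf [-0.8  0.1 -0.3] tcp [420.5   4.4  99.3]
set t 27.7 w 7.8 F 60.5 wf [-2.7 -1.9  4.7] tcp [515.1 380.5   9.7]
open t 28.4 w 21.6 F 0.0 wf [-0.7  0.6 -0.4] tcp [515.7 380.8   9.6]
down t 33.3 w 79.8 F 0.0 wf [-0.1  0.2 -0. ] tcp [601.   40.    6.7]
closed t 33.7 w 48.8 F 41.5 wf [0.1 0.4 2.3] tcp [602.1  40.    7.8]
lifted t 34.8 w 48.3 F 41.3 wf [-0.1 -0.  -1.8] tcp [600.4  40.   99.3]
set t 37.3 w 48.3 F 41.8 wf [-3.2 -1.2  5.5] tcp [525.4 304.1  14.9]
open t 38.0 w 62.5 F 0.0 wf [-0.3 -0.4 -0.6] tcp [526.1 304.3  14.6]
```

View pics/w3.png

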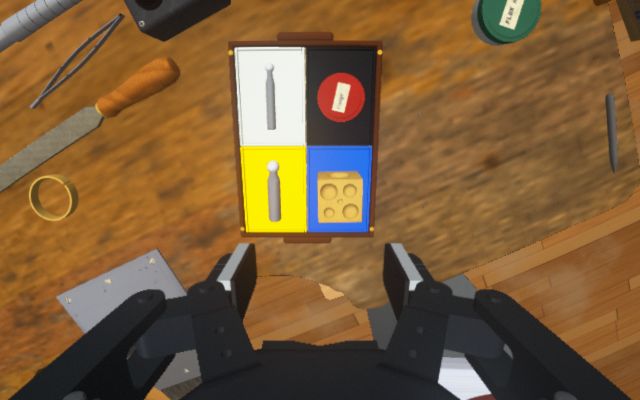

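All four pieces lie centred in their own trays: small punch (270,97), tin (341,97), large punch (274,190), cube (340,197). The green tin and the centre punch have not been touched.

```bash
python3 -c "
from station import *
wait(.5); print(sign_off())"
```

```text
the job is handed in; nothing more can be done
None
```

The four kit pieces are packed, each lying near the middle of its own tray in the last wrist picture; the green tin and centre punch were never touched, and the job was handed in at about 40 s with no verdict returned.

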